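Shift the label rewinder into third

ROBOT

A 6-joint arm with a two-finger parallel gripper is mounted at the origin on the work surface. World frame = base frame: x ahead of the robot, y to its left, z up, the work surface at z = 0. Lengths are in m, angles in rad, forces in N, time in s.
With the tool pointing down it reaches from about 0.375 to 0.975 m from the base axis. Payload 3.8 kg.
Tool frame: the origin (TCP) lies midway between the tips of the shut fingers; the grasp point (between the pads) lies 19 mm behind it; z points along the fingers, y is the line along which they close (so a half turn about z gives the same grasp; the last joint's range is limited). The gripper opens to 85 mm and grips with 20 to 120 N. Pads are 22 mm wide; open, the fingers measure 114 mm over their backs; the gripper's body (76 mm by 85 mm) begins 54 mm behind the grasp point. The pads swing forward as they close: fully open they stand 13 mm farther back than shut.
Start: joints at [1.183, 0.264, 1.604, -0, 1.274, -0.037], TCP at [0.232, 0.634, 0.231] pointing down, gripper open.
Joint ranges: [-2.63, 2.63], [-0.94, 2.18], [0.31, 2.57], [-1.31, 4.45], [0, 2.66], [-2.55, 2.55]. Speed limits (rad/s): [2.57, 2.57, 3.14, 3.14, 3.14, 3.14].

INTERFACE

Orientations are given as a rotation vector (axis times angle).
In Python, from workcell import status, read_camera, workorder, masks_of gives the robot as it stands.
- The arm moves only by the tool drive_tool, never from a script. Its argument "rows" is a list of rows, each a list of 7 numbers: the turn, a rotation vector about the tool's x, y, z in degrees, then the shift along the tool's x, y, z in m, then the opening, from 0 (shut) to 1 (fully open). In form: [[ax, ay, az, tx, ty, tz, claw], ...]. A call has 1 to 8 rows; each row shifts and turns the commanded pose from where the row before left it, along the tool's axes as they then stand; what a row does not reach is not made up. A row lasts 1/12 s, in which the tool goes at most 41.7 mm and 7.16 degrees, less where a joint would pass 70% of its speed; a pose out of reach is approached as far as the arm can. A call is refused whole if a number of a shift passes 0.0417 or a number of a turn 7.16, either way. A call with a gripper value outside its range is refused whole. The fingers move at their own pace and stop on an object; "force" is the grip in N (left out, the last holds). Time passes only in rows, so rows that do not move let the fingers close. It gives the time, the measured TCP pose, the force, the opening and the grip force at its end, in the units of the state.
- status.read_state(): the state, without advancing time (a new reading comes with each control period).
- read_camera(name): name is "side" or "top"; returns a dict with "color" (400x640x3 uint8, red, green, blue), "intrinsics" (3x3 intrinsics, pixels), "world_from_camera" (4x4, takes a point from camera to world coordinates). Camera axes: x right, y up, looking along -z (the intrinsics and any distortion apply to the point x, -y, -z); pixel columns grow to the right and rows downward; lengths in m; the calibration is good to about 2 mm. A picture is of the moment at which its call begins. There is no depth.
- workorder.finish_job(): hands the job in; it is judged then, once.
Trained networks look in a picture, given as the dict that the camera call returned (one of the last four; its "shot" number tells which), for a name from the list of things; names that differ only in an ending like _2 or _b are one class to them, and where a whole thing is asked for, a point or a joint stands for the part that bears it (a point fixed in the world has none). Each returns a list of dicts, best first, with "score" (0 to 1); they miss things now and then, are a little off and sometimes report something else, mostly with a low value. They report only what shows in the picture. A call takes as long as a camera call.
- masks_of(picture, name): "mask" (400x640 bool, what is visible of it) and "bbox" ([left, top, right, bottom] in pixels, round what is visible of it).
The state is a dict: "time": time; "q": joint angles; "joint_vel": joint speeds; "joint_torque": joint torques, N m; "tool_pos": TCP position; "tcp_rot": TCP orientation; "wrist_force": force on the tool from outside, world axes, zero at the start; "torque": the same for the moment, N m; "width": opening from 0.0 (shut) to 1.0 (fully open); "grip_force": force on a finger pad.
Only numpy, scipy, OpenCV 4.12 (cv2) and the standard library are available. Lean on these libraries where they do the work, as an engineer would, in place of code of your own. Each camera call takes 0.05 s, during which the arm holds its last target. There are 200 camera calls.

TASK

The label rewinder's selector lever is standing in its second slot (near end of the left-hand leg of the H gate, seen from the robot). Push its knob with the fingers, without lifting it: forward, away from the robot, to the crossbar of the H, across to the right-hand leg, then forward into the third slot (far end of the right-hand leg) until it is fully home, and leave it there. Do not run it into the first slot (far left) or the fourth (near right) on the way, and leave everything else where it stands.

Things in the scene. Friction and masses are not known exactly. Their poses are not given: they have to be found in the camera images.
- rewinder: Label rewinder, bolted down (placed anew and turned up to 0.35 rad each run): grey box 88 mm high spanning x -90..90, y -150..120 mm, an aluminium H-gate plate on top; a paper roll, 150 mm diameter, top 175 mm up, at y 135..205 mm. Origin on the table below the middle of the gate; x points forward (away from the robot), y left, z up. The lever's pivot is at the origin.
- gate_center (a point): Middle of the H's crossbar, on the gate plate's top face, 100 mm above the table; axes as rewinder. Plate 116 (x) by 96 (y) mm. Two legs along x, 24 mm left and right, each 39 mm forward and 39 back; crossbar along y; channels 19 mm wide, inner corners rounded. The 12 mm stem strikes the walls: 3.5 mm play each side, about 6 at the knob.
- slot3 (a point): Where the stem's axis ends in the third slot (far right) at the plate's top face: 33 mm forward and 24 mm right of the gate centre. The other slots mirror it: first = far left, second = near left, fourth = near right.
- knob_mid (a point): Middle of the lever's knob, black plastic, 36 mm diameter, 48 mm tall, 165 mm up the stem from the pivot; z runs up the stem. Lever upright: middle 165 mm and knob top 189 mm above the table; at a slot's end the middle is about 152 mm up, 51 mm ahead of or behind the gate centre, and 38 to 40 mm to its left or right.
- cross (a joint): Sideways lean of the lever, rad: 0 upright, about -0.245 in the left leg, +0.245 in the right leg; positive leans right. The knob's middle in the rewinder's frame is 0.165*(sin(shift), -sin(cross)*cos(shift), cos(cross)*cos(shift)) m. Friction holds it where it is left; about 2 N at the knob moves it.
- shift (a joint): Fore-and-aft lean of the lever, rad: 0 in the crossbar (play about 0.035 each way), about +0.31 at the forward stop, about -0.31 at the near stop; positive leans forward. It starts between -0.30 and -0.20, in the second slot. Friction holds it where it is left; about 2 N at the knob moves it.
- knob (a joint): Lift of the spring-loaded knob along the stem, m: 0 = down, at most 0.02. The spring starts to give at about 10 N; to be left down.
- loupe: Black loupe, 40 mm diameter, 42 mm tall, standing loose on the right of the rewinder's top (88 mm up), about 115 mm right of the gate centre. To be left alone. Origin under its centre, z up.
- adapter: Aluminium core adapter ring, 38 mm diameter, 24 mm tall, loose on the far left of the rewinder's top, about 62 mm ahead and 85 mm left of the gate centre. To be left alone. Origin under its centre, z up.
- bottle: White plastic bottle, 68 mm diameter, 170 mm tall, on the table beyond or to the side of the machine. To be left alone. Origin under its centre, z up.
- carton: Brown carton 70 by 80 by 150 mm tall, on the table beyond or to the side of the machine. To be left alone. Origin under its centre, z up.
- tin: Square metal tin 58 by 58 by 69 mm tall, on the table to the right. To be left alone. Origin under its centre, z up.
- label_roll: Roll of labels lying flat, 124 mm diameter, 85 mm tall, on the table to the left. To be left alone. Origin under its centre, z up.
- glass_bottle: Glass jar with a metal cap, 64 mm diameter, 140 mm tall, on the table beyond or to the side of the machine. To be left alone. Origin under its centre, z up.

How it is judged:
On the way, in this order (a step that is already met when the one before it is completed fails the run):
1. the lever is out of the second slot, at the left end of the crossbar (value of joint cross below -0.1 rad and value of joint shift between -0.1 and 0.2 rad), for 0.05 s.
2. the lever has gone across to the right-hand leg (value of joint cross above 0.15 rad and value of joint shift between -0.2 and 0.2 rad), for 0.05 s.
3. the lever is home in the third slot (value of joint cross above 0.17 rad and value of joint shift above 0.27 rad), for 0.1 s.
At the end, for the whole second after the job is handed in: The lever rests in the third slot: cross above 0.17 rad and shift above 0.27 rad (within about 7 mm of the stop at the knob), the knob down (lift under 5 mm), and every loose thing within 30 mm of where it stood and upright (tilt under 0.3 rad) (all of step 3 and value of joint knob below 0.005 m and velocity of joint cross between -0.05 and 0.05 rad/s and velocity of joint shift between -0.05 and 0.05 rad/s and distance of each of loupe, adapter, bottle, carton, tin, label_roll, glass_bottle from where it was at the start of the episode below 0.03 m and angle between each of loupe, adapter, bottle, carton, tin, label_roll, glass_bottle's own z axis and vertical below 0.3 rad); the robot touches nothing.
It fails at once if the lever was run into the first slot (value of joint cross below -0.1 rad and value of joint shift above 0.2 rad).
It fails at once if the lever was run into the fourth slot (value of joint cross above 0.1 rad and value of joint shift below -0.2 rad).
It fails at once if the knob was lifted (value of joint knob above 0.008 m).
It fails at once if another thing was knocked, lifted or carried (distance of any of loupe, adapter, bottle, carton, tin, label_roll, glass_bottle from where it was at the start of the episode above 0.03 m or angle between any of loupe, adapter, bottle, carton, tin, label_roll, glass_bottle's own z axis and vertical above 0.6 rad).
It also fails if it takes over 64 s, if anything falls off the work surface, if the arm or the gripper's body presses on something with over 40 N, if the wrist force passes 120 N, or if a joint passes its speed limit or range.

## Working session

There is one attempt and no reset: what is moved stays moved. The work goes in short steps, Python scripts to look and compute and a tool call to move; the robot and the scene stay as the last step left them, time stands still between calls to the robot, and variables do not carry over. Pictures are saved under pics/ and viewed, at most 10 in all, crops included, and the job is handed in when it is done.

Besides the shell and the picture viewer there is one more tool, called after ">>>" as a command line: name --pt "numbers of a row" for each row, then --argument value for the rest. drive_tool: Moves the arm, as the interface text tells. Its arguments: {"type":"object","properties":{"rows":{"type":"array"},"force":{"type":"number"}},"required":["rows"]}

```bash
mkdir -p pics
cat > h.py <<'E'
import numpy as np, cv2
from workcell import status, read_camera, workorder, masks_of
def proj(p,P):
    T=np.linalg.inv(p["world_from_camera"]); c=(T[:3,:3]@np.atleast_2d(P).T).T+T[:3,3]
    c=c*[1,-1,-1]; u=(p["intrinsics"]@c.T).T; return u[:,:2]/u[:,2:]
def ray(p,uv):
    d=np.linalg.inv(p["intrinsics"])@[uv[0],uv[1],1]; d=d*[1,-1,-1]
    T=p["world_from_camera"]; d=T[:3,:3]@d; return T[:3,3],d/np.linalg.norm(d)
def at_z(p,uv,z):
    o,d=ray(p,uv); return o+d*(z-o[2])/d[2]
def tri(obs):
    A=0;b=0
    for p,uv in obs:
        o,d=ray(p,uv); M=np.eye(3)-np.outer(d,d); A=A+M; b=b+M@o
    return np.linalg.solve(A,b)
E
python3 - <<'E'
from h import *
np.set_printoptions(precision=3,suppress=True)
s=status.read_state(); print(s)
for n in ("side","top"):
    p=read_camera(n); print(n,p.keys(),p["intrinsics"],p["world_from_camera"])
    cv2.imwrite(f"pics/{n}0.png",p["color"][:,:,::-1])
    for t in ["rewinder","knob_mid","loupe","adapter","bottle","carton","tin","label_roll","glass_bottle"]:
        for m in masks_of(p,t)[:2]:
            ys,xs=np.nonzero(m["mask"]); print(n,t,round(m["score"],2),m["bbox"],xs.mean().round(1),ys.mean().round(1),len(xs))
E
```

```text
{'time': 0.0, 'q': array([ 1.183,  0.265,  1.605,  0.   ,  1.274, -0.037]), 'joint_vel': array([-0.001, -0.001, -0.001, -0.   ,  0.001,  0.002]), 'joint_torque': array([  0.002, -51.511, -36.732,   0.   ,   0.013,  -0.   ]), 'tool_pos': array([0.232, 0.633, 0.23 ]), 'tcp_rot': array([-0.548, -3.093,  0.003]), 'wrist_force': array([-0.369, -0.092, -0.316]), 'torque': array([-0.025, -0.008, -0.049]), 'grip_force': 0.0, 'width': 0.9979577810312791}
side dict_keys(['color', 'intrinsics', 'world_from_camera', 'shot']) [[494.085   0.    315.895]
 [  0.    494.085 198.315]
 [  0.      0.      1.   ]] [[ 0.671  0.554 -0.493 -0.031]
 [-0.742  0.497 -0.45  -0.573]
 [-0.005  0.668  0.745  1.067]
 [ 0.     0.     0.     1.   ]]
side rewinder 0.91 [227.9, 168.1, 372.1, 317.1] 299.3 242.4 10576
side knob_mid 0.85 [269.9, 211.5, 287.1, 233.1] 279.7 222.8 259
side loupe 0.83 [334.5, 246.0, 351.7, 271.3] 344.7 258.0 313
side adapter 0.7 [293.0, 191.8, 310.5, 212.7] 302.1 204.2 226
side bottle 0.94 [414.1, 200.1, 444.2, 256.3] 429.4 228.5 1237
side carton 0.55 [444.0, 239.5, 494.9, 307.1] 469.3 271.8 
[... 519 characters left out ...]
 -0.007  0.001]
 [-0.005  0.1    0.995  1.46 ]
 [ 0.     0.     0.     1.   ]]
top rewinder 0.94 [269.7, 192.5, 391.8, 260.6] 333.1 222.5 6330
top knob_mid 0.65 [323.5, 228.9, 333.9, 243.0] 327.8 236.8 115
top loupe 0.62 [374.9, 215.7, 385.3, 226.3] 381.1 220.8 152
top adapter 0.57 [310.6, 195.5, 325.3, 207.1] 317.9 199.5 68
top bottle 0.97 [394.4, 135.2, 421.4, 160.2] 406.7 147.3 489
top carton 0.95 [431.5, 147.9, 479.1, 183.9] 454.8 164.2 1014
top carton 0.37 [212.5, 128.7, 235.5, 156.6] 226.6 144.2 515
top tin 0.96 [437.0, 203.3, 464.4, 224.7] 449.5 212.9 378
top label_roll 0.6 [168.5, 192.3, 213.1, 230.6] 190.3 212.8 1308
top glass_bottle 0.97 [215.1, 129.1, 236.3, 157.9] 226.4 144.2 538
```

Run:
```python
import cv2,numpy as np
a=cv2.imread("pics/side0.png")[140:340,210:410]; b=cv2.imread("pics/top0.png")[170:280,250:410]
a=cv2.resize(a,None,fx=3,fy=3,interpolation=cv2.INTER_CUBIC);
cv2.imwrite("pics/c1.png",a); cv2.imwrite("pics/c2.png",cv2.resize(b,None,fx=5,fy=5,interpolation=cv2.INTER_CUBIC))
```

```text
(no output)
```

View pics/c1.png

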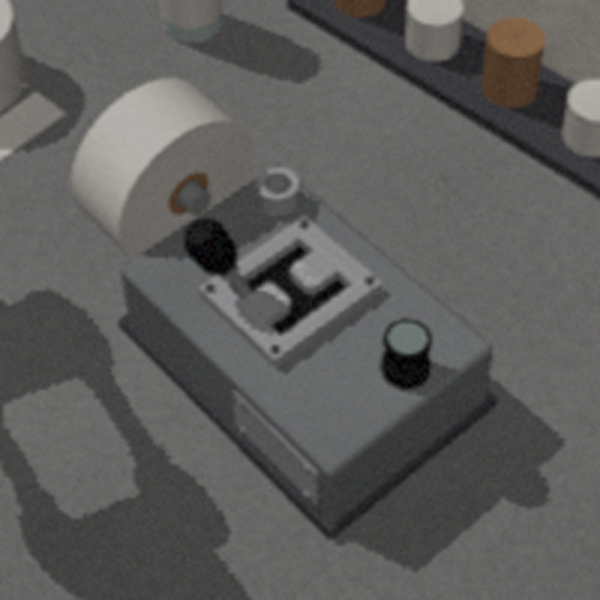

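View pics/c2.png

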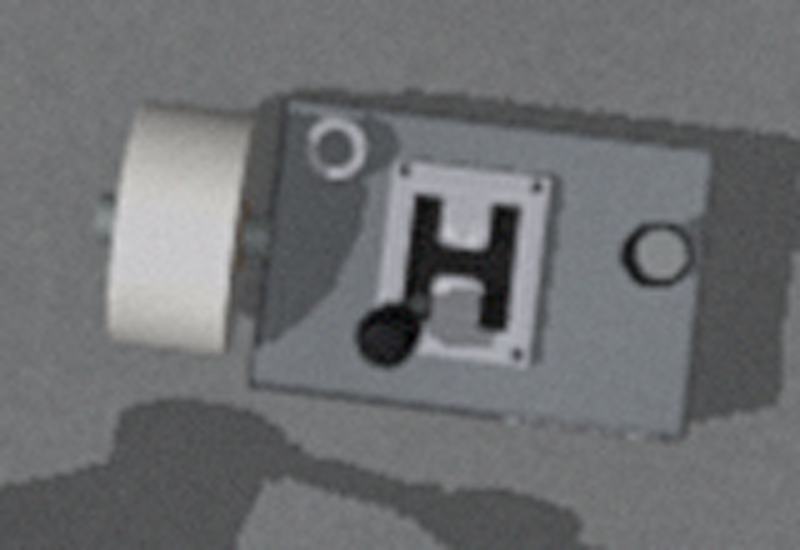

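```bash
cat > fit.py <<'E'
from h import *
from scipy.optimize import least_squares
np.set_printoptions(precision=4,suppress=True)
S=read_camera("side");T=read_camera("top")
c=lambda L,s,o:np.array(L,float)/s+o-0.5+0.5/s
sb=c([(124,268),(329,470),(490,352)],3,[210,140]); sI=[(-90,120),(-90,-150),(90,-150)]
tb=c([(285,98),(710,150),(685,438),(252,385)],5,[250,170]); tI=[(90,120),(90,-150),(-90,-150),(-90,120)]
ss=c([(304,226),(210,289),(276,350),(369,281)],3,[210,140]); sJ=[(1,1),(-1,1),(-1,-1),(1,-1)]
ts=c([(405,172),(538,187),(518,355)],5,[250,170]); tJ=[(1,1),(1,-1),(-1,-1)]
def W(v,P):
    x,y,t=v[:3]; P=np.array(P,float); R=np.array([[np.cos(t),-np.sin(t)],[np.sin(t),np.cos(t)]])
    return np.c_[P[:,:2]@R.T+[x,y],P[:,2]]
def f(v):
    g=lambda I:np.c_[np.array(I)/1e3,np.full(len(I),.088)]
    k=lambda J:np.c_[np.array(J)*[v[3],v[4]],np.full(len(J),.1)]
    return np.r_[(proj(S,W(v,g(sI)))-sb).ravel(),(proj(T,W(v,g(tI)))-tb).ravel(),(proj(S,W(v,k(sJ)))-ss).ravel(),(proj(T,W(v,k(tJ)))-ts).ravel()]
r=least_squares(f,[.4,0,-.1,.05,.04]); print(r.x); print(r.fun.reshape(-1,2).round(1).tolist())
v=r.x
np.save("pose.npy",v)
def km(sh,cr,L=.165): return L*np.array([np.sin(sh),-np.sin(cr)*np.cos(sh),np.cos(cr)*np.cos(sh)])
ms={n:masks_of(p,"knob_mid")[0]["bbox"] for n,p in(("s",S),("t",T))}
us=[(b[0]+b[2])/2 for b in ms.values()]; vs=[(b[1]+b[3])/2 for b in ms.values()]
k=tri([(S,(us[0],vs[0])),(T,(us[1],vs[1]))]); 
t=v[2]; d=k[:2]-v[:2]; print("knob world",k,"local",[d@[np.cos(t),np.sin(t)],d@[-np.sin(t),np.cos(t)]])
print("table:",[ (sh,W(v,[km(sh,-.245)])[0]) for sh in(-.3,-.25,-.2)])
for n in ("loupe","adapter","bottle","carton","glass_bottle"):
    o=[]
    for p in (S,T):
        b=masks_of(p,n)[0]["bbox"]; o.append((p,((b[0]+b[2])/2,(b[1]+b[3])/2)))
    k=tri(o); d=k[:2]-v[:2]; print(n,k,[d@[np.cos(t),np.sin(t)],d@[-np.sin(t),np.cos(t)]])
E
python3 fit.py
```

```text
[ 0.505  -0.0511 -0.1122  0.0513  0.041 ]
[[-2.4, -1.1], [0.4, 1.8], [2.4, -2.4], [0.3, -0.2], [1.5, 0.5], [-0.1, 1.0], [-0.8, 0.1], [0.3, -0.7], [0.2, -0.5], [-0.3, -0.4], [0.4, -0.1], [-0.0, 0.3], [-0.2, 0.7], [-0.2, 0.4]]
knob world [ 0.4634 -0.0103  0.1617] local [np.float64(-0.04588414855252844), np.float64(0.03594954718860566)]
table: [(-0.3, array([ 0.4608, -0.0077,  0.1529])), (-0.25, array([ 0.4688, -0.008 ,  0.1551])), (-0.2, array([ 0.4768, -0.0085,  0.1569]))]
loupe [ 0.509  -0.1716  0.1184] [np.float64(0.017499870324120398), np.float64(-0.11930854826970042)]
adapter [0.5674 0.0197 0.1181] [np.float64(0.054088519129898684), np.float64(0.07739391715240294)]
bottle [ 0.7357 -0.2586  0.0929] [np.float64(0.25244543339483655), np.float64(-0.1803545472587395)]
carton [ 0.6961 -0.4031  0.0678] [np.float64(0.2293320231956778), np.float64(-0.32838632779693794)]
glass_bottle [0.7467 0.3207 0.0663] [np.float64(0.19861669589308406), np.float64(0.39651827417098184)]
```

```bash
cat > go.py <<'E'
# usage: go.py lx ly z  -> remaining tool-axis shift to a rewinder-frame TCP target
import sys; from h import *
from scipy.spatial.transform import Rotation as R
np.set_printoptions(precision=4,suppress=True)
v=np.load("pose.npy"); s=status.read_state(); t=v[2]
L=np.array([[np.cos(t),-np.sin(t),0],[np.sin(t),np.cos(t),0],[0,0,1]]); o=np.r_[v[:2],0]
Rt=R.from_rotvec(s["tcp_rot"]).as_matrix(); Rd=L@np.diag([-1,1,-1.])
print("turn deg",np.degrees(R.from_matrix(Rt.T@Rd).as_rotvec()),"local tcp",L.T@(s["tool_pos"]-o))
g=L@np.array([float(a) for a in sys.argv[1:4]])+o
print("goal",g,"shift in goal tool axes",Rd.T@(g-s["tool_pos"]),"F local",L.T@s["wrist_force"],"t",s["time"],s["width"],s["q"])
E
python3 go.py -.10 .036 .231
```

```text
turn deg [  0.0022   0.0012 -13.669 ] local tcp [-0.348   0.6502  0.2313]
goal [ 0.4096 -0.0042  0.231 ] shift in goal tool axes [-0.248  -0.6142  0.0003] F local [ 0.2513 -0.1102 -0.1022] t 1.7 0.9981363780442021 [ 1.1831  0.2639  1.604  -0.      1.2737 -0.0369]
```

>>> drive_tool --pt "0 0 -6.83 0 0 0 0" --pt "0 0 -6.83 0 0 0 0" --pt "0 0 0 -0.0124 -0.0307 0 0" --pt "0 0 0 -0.0124 -0.0307 0 0" --pt "0 0 0 -0.0124 -0.0307 0 0" --pt "0 0 0 -0.0124 -0.0307 0 0" --pt "0 0 0 -0.0124 -0.0307 0 0" --pt "0 0 0 -0.0124 -0.0307 0 0"

```text
time: 2.37
tool_pos: [0.2854, 0.4411, 0.2313]
tcp_rot: [0.176, 3.136, 0.0]
wrist_force: [0.9, 0.3, 0.1]
width: 0.001
grip_force: 0.0
```

>>> drive_tool --pt "0 0 0 -0.0124 -0.0307 0 0" --pt "0 0 0 -0.0124 -0.0307 0 0" --pt "0 0 0 -0.0124 -0.0307 0 0" --pt "0 0 0 -0.0124 -0.0307 0 0" --pt "0 0 0 -0.0124 -0.0307 0 0" --pt "0 0 0 -0.0124 -0.0307 0 0" --pt "0 0 0 -0.0124 -0.0307 0 0" --pt "0 0 0 -0.0124 -0.0307 0 0"

```text
time: 3.03
tool_pos: [0.3564, 0.1859, 0.2316]
tcp_rot: [0.176, 3.136, 0.001]
wrist_force: [1.4, -0.0, 0.3]
width: -0.001
grip_force: 0.0
```

>>> drive_tool --pt "0 0 0 -0.0124 -0.0307 0 0" --pt "0 0 0 -0.0124 -0.0307 0 0" --pt "0 0 0 -0.0124 -0.0307 0 0" --pt "0 0 0 -0.0124 -0.0307 0 0" --pt "0 0 0 0 0 0 0" --pt "0 0 0 0 0 0 0"

```text
time: 3.53
tool_pos: [0.3921, 0.0583, 0.2315]
tcp_rot: [0.184, 3.136, 0.0]
wrist_force: [0.7, 0.7, 0.1]
width: -0.003
grip_force: 0.0
```

```bash
python3 go.py -.10 .036 .142
```

```text
turn deg [ 0.0193  0.0216 -0.2763] local tcp [-0.1244  0.0961  0.2315]
goal [ 0.4096 -0.0042  0.142 ] shift in goal tool axes [-0.0244 -0.0601  0.0895] F local [0.6409 0.742  0.1064] t 3.5333 -0.003056578888773218 [ 0.0846 -0.2907  2.1512  0.0003  1.2806 -1.3693]
```

>>> drive_tool --pt "0 0 -0.2 -0.0122 -0.03 0 0" --pt "0 0 0 -0.0122 -0.03 0 0" --pt "0 0 0 0 0 0.03 0" --pt "0 0 0 0 0 0.03 0" --pt "0 0 0 0 0 0.029 0" --pt "0 0 0 0 0 0 0"

```text
time: 4.03
tool_pos: [0.4045, -0.0012, 0.1367]
tcp_rot: [-0.169, -3.126, -0.001]
wrist_force: [-0.8, 0.7, -0.8]
width: -0.002
grip_force: 0.0
```

```bash
python3 go.py -.045 .037 .142
python3 - <<'E'
from h import *
p=read_camera("side"); cv2.imwrite("pics/s1.png",cv2.resize(p["color"][140:340,210:410,::-1],None,fx=3,fy=3,interpolation=cv2.INTER_CUBIC))
E
```

```text
turn deg [ 0.0008 -0.6307  0.2525] local tcp [-0.1055  0.0384  0.1367]
goal [ 0.4644 -0.0093  0.142 ] shift in goal tool axes [-0.0605 -0.0014 -0.0053] F local [-0.9145  0.6167 -0.7829] t 4.0333 -0.002040550865603236 [-0.0649 -0.1753  2.2439  0.0006  1.084  -1.5282]
```

View pics/s1.png

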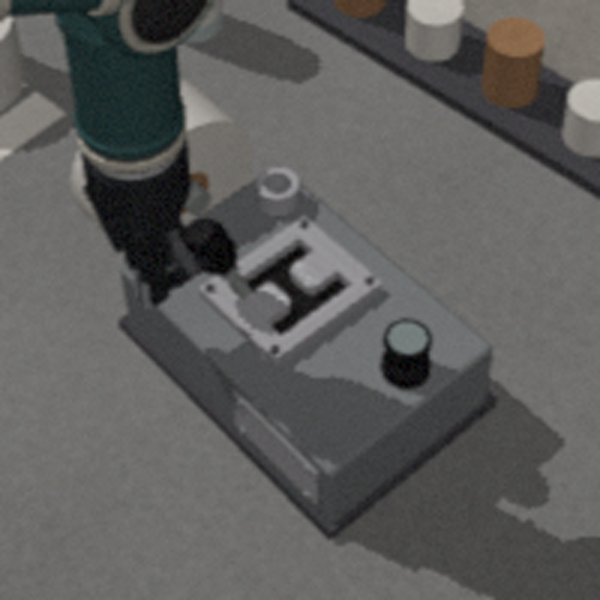

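>>> drive_tool --pt "0 -0.6 0.25 -0.008 0 -0.003 0" --pt "0 0 0 -0.008 0 0 0" --pt "0 0 0 -0.008 0 0 0" --pt "0 0 0 -0.008 0 0 0" --pt "0 0 0 -0.006 0 0 0" --pt "0 0 0 -0.006 0 0 0" --pt "0 0 0 0 0 0 0"

```text
time: 4.67
tool_pos: [0.4547, -0.0077, 0.1461]
tcp_rot: [0.177, 3.125, -0.001]
wrist_force: [-2.0, -0.3, 1.1]
width: 0.002
grip_force: 0.6
```

```bash
cat > look.py <<'E'
import sys; from h import *
from scipy.optimize import least_squares
np.set_printoptions(precision=3,suppress=True)
v=np.load("pose.npy"); t=v[2]; L=np.array([[np.cos(t),-np.sin(t),0],[np.sin(t),np.cos(t),0],[0,0,1]])
ob=[]
for n in("side","top"):
    p=read_camera(n); ms=masks_of(p,"knob_mid")
    if ms:
        b=ms[0]["bbox"]; print(n,round(ms[0]["score"],2),b); ob.append((p,((b[0]+b[2])/2,(b[1]+b[3])/2)))
    if len(sys.argv)>1 and n=="side": cv2.imwrite(sys.argv[1],cv2.resize(p["color"][140:340,210:410,::-1],None,fx=3,fy=3,interpolation=cv2.INTER_CUBIC))
def km(a): sh,cr=a; return L@(.165*np.array([np.sin(sh),-np.sin(cr)*np.cos(sh),np.cos(cr)*np.cos(sh)]))+np.r_[v[:2],0]
for o in [ob]+[[x] for x in ob]:
    r=least_squares(lambda a:np.concatenate([(proj(p,km(a))[0]-u) for p,u in o]),[0,0]); print("shift,cross",r.x,"res",r.fun)
E
python3 go.py -.03 .037 .142; python3 look.py
```

```text
turn deg [ 0.0047  0.6671 -0.0687] local tcp [-0.0548  0.0375  0.1461]
goal [ 0.4793 -0.011   0.142 ] shift in goal tool axes [-0.0248 -0.0005  0.0041] F local [-1.9213 -0.4756  1.0591] t 4.6667 0.0020969993967550967 [-0.0714 -0.0956  2.1564 -0.0005  1.0692 -1.5286]
side 0.62 [285.4, 206.0, 293.1, 228.4]
shift,cross [-0.161 -0.189] res [ 0. -0.]
shift,cross [-0.161 -0.189] res [ 0. -0.]
```

>>> drive_tool --pt "0 0.6 0 -0.004 0 0.003 0" --pt "0 0 0 -0.004 0 0 0" --pt "0 0 0 -0.004 0 0 0" --pt "0 0 0 -0.004 0 0 0" --pt "0 0 0 -0.004 0 0 0" --pt "0 0 0 -0.003 0 0 0" --pt "0 0 0 0 0 0 0"

```text
time: 5.45
tool_pos: [0.4768, -0.0102, 0.1428]
tcp_rot: [0.178, 3.136, -0.0]
wrist_force: [-1.5, 1.1, 0.6]
width: -0.002
grip_force: 0.7
```

```bash
python3 go.py -.03 .037 .142; python3 look.py pics/s2.png
```

```text
turn deg [ 0.0006  0.0333 -0.0622] local tcp [-0.0326  0.0375  0.1428]
goal [ 0.4793 -0.011   0.142 ] shift in goal tool axes [-0.0026 -0.0005  0.0008] F local [-1.5706  0.9047  0.5799] t 5.45 -0.0023073477936928146 [-0.0736 -0.0391  2.1104 -0.      1.0697 -1.5312]
side 0.64 [291.0, 212.0, 297.7, 226.4]
top 0.36 [166.6, 191.6, 212.0, 229.7]
shift,cross [ 0.085 -1.521] res [-21.891  -2.19  102.124   2.001]
shift,cross [-0.138 -0.098] res [ 0. -0.]
shift,cross [-0.05  -1.492] res [101.07   8.68]
```

View pics/s2.png

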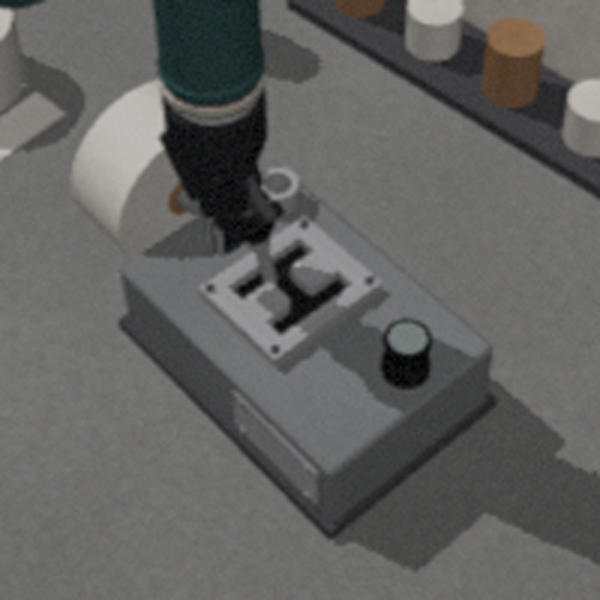

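>>> drive_tool --pt "0 0 0 0.02 0 0 0" --pt "0 0 0 0.025 0.01 0 0" --pt "0 0 0 0.015 0.03 0 0" --pt "0 0 0 0 0.02 0 0" --pt "0 0 0 0 0 0 0"

```text
time: 6.07
tool_pos: [0.423, 0.0586, 0.143]
tcp_rot: [0.174, 3.135, 0.002]
wrist_force: [-0.0, -0.1, 0.0]
width: 0.001
grip_force: 0.0
```

```bash
python3 go.py 0 .095 .142; python3 look.py pics/s3.png
```

```text
turn deg [0.0902 0.0916 0.0595] local tcp [-0.0938  0.0998  0.143 ]
goal [0.5156 0.0433 0.142 ] shift in goal tool axes [-0.0938 -0.0048  0.001 ] F local [-0.0145 -0.055   0.0196] t 6.0667 0.001161283741532186 [ 0.0782 -0.1434  2.2046  0.0014  1.0786 -1.3821]
side 0.7 [286.7, 199.5, 302.0, 224.0]
shift,cross [-0.043 -0.213] res [-0.  0.]
shift,cross [-0.043 -0.213] res [-0.  0.]
```

View pics/s3.png

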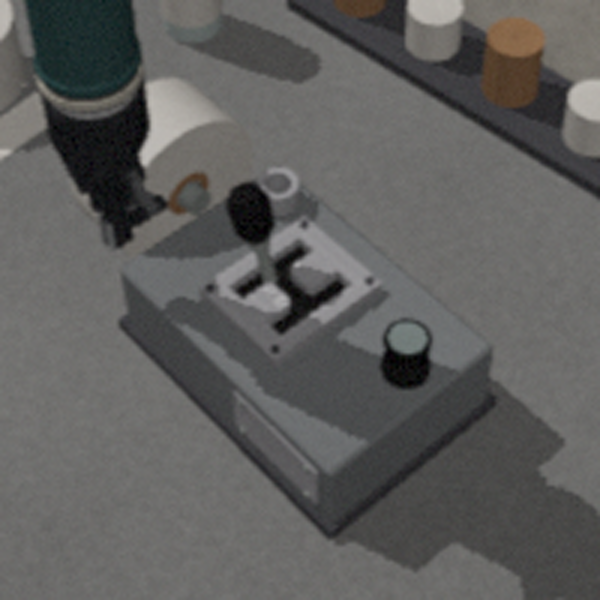

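>>> drive_tool --pt "0 0 0 -0.006 -0.03 0 0" --pt "0 0 0 -0.018 -0.032 0 0" --pt "0 0 0 -0.012 0 0 0" --pt "0 0 0 -0.012 0 0 0" --pt "0 0 0 -0.01 0 0 0" --pt "0 0 0 -0.005 0 0 0" --pt "0 0 0 -0.005 0 0 0" --pt "0 0 0 0 0 0 0"

```text
time: 6.93
tool_pos: [0.4841, -0.0126, 0.1424]
tcp_rot: [-0.176, -3.136, 0.0]
wrist_force: [-1.7, -0.6, -0.4]
width: -0.0
grip_force: 0.5
```

```bash
python3 go.py -.026 .037 .142
```

```text
turn deg [-0.0161 -0.0577  0.0059] local tcp [-0.0251  0.036   0.1424]
goal [ 0.4833 -0.0115  0.142 ] shift in goal tool axes [0.0009 0.001  0.0004] F local [-1.6493 -0.7987 -0.3986] t 6.9333 -0.00037766593247991404 [-0.0772 -0.023   2.0956 -0.0003  1.07   -1.5358]
```

>>> drive_tool --pt "0 0 0 0.025 0 0 0" --pt "0 0 0 0.025 0.01 0 0" --pt "0 0 0 0 0.03 0 0" --pt "0 0 0 0 0.022 0 0" --pt "0 0 0 -0.025 0 0 0" --pt "0 0 0 -0.025 0 0 0" --pt "0 0 0 -0.025 0 0 0" --pt "0 0 0 0 0 0 0"

```text
time: 7.6
tool_pos: [0.5198, 0.0465, 0.1435]
tcp_rot: [0.175, 3.132, 0.001]
wrist_force: [0.3, -0.7, 0.5]
width: -0.0
grip_force: 0.0
```

```bash
python3 go.py 0 .072 .142; python3 look.py pics/s4.png
```

```text
turn deg [0.0347 0.2684 0.0231] local tcp [0.0038 0.0987 0.1435]
goal [0.513  0.0204 0.142 ] shift in goal tool axes [ 0.0038 -0.0267  0.0015] F local [ 0.4083 -0.6107  0.4599] t 7.6 -0.0002922373850551178 [ 0.0416  0.0451  2.0245 -0.0001  1.0673 -1.4173]
side 0.51 [288.2, 196.8, 299.2, 224.6]
shift,cross [-0.034 -0.239] res [0. 0.]
shift,cross [-0.034 -0.239] res [0. 0.]
```

View pics/s4.png

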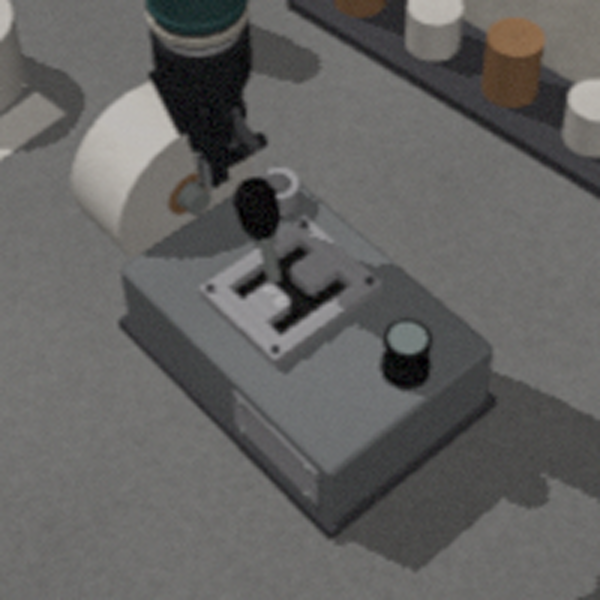

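>>> drive_tool --pt "0 0 0 0.001 -0.01 0 0" --pt "0 0 0 0.001 -0.01 0 0" --pt "0 0 0 0.001 -0.006 0 0" --pt "0 0 0 0 -0.006 0 0" --pt "0 0 0 0 -0.006 0 0" --pt "0 0 0 0 -0.006 0 0" --pt "0 0 0 0 0 0 0"

```text
time: 8.38
tool_pos: [0.5091, 0.0015, 0.1452]
tcp_rot: [0.18, 3.132, 0.001]
wrist_force: [-1.5, 3.0, 8.8]
width: 0.003
grip_force: 4.6
```

```bash
python3 go.py 0 0 .142;python3 look.py
```

```text
turn deg [ 0.0516  0.2346 -0.1385] local tcp [-0.0018  0.0527  0.1452]
goal [ 0.505  -0.0511  0.142 ] shift in goal tool axes [-0.0018 -0.0527  0.0032] F local [-1.8249  2.8259  8.8116] t 8.3833 0.0034428992374035358 [-0.0465  0.0193  2.0478  0.0007  1.0704 -1.503 ]
side 0.66 [294.4, 201.1, 305.9, 225.6]
shift,cross [-0.008 -0.121] res [ 0. -0.]
shift,cross [-0.008 -0.121] res [ 0. -0.]
```

>>> drive_tool --pt "0 0 0 0 0.01 0 0" --pt "0 0 0 0 0 -0.013 0" --pt "0 0 0 0 -0.008 0 0" --pt "0 0 0 0 -0.006 0 0" --pt "0 0 0 0 -0.006 0 0" --pt "0 0 0 0 -0.005 0 0" --pt "0 0 0 0 0 0 0"

```text
time: 9.17
tool_pos: [0.5054, -0.0138, 0.1551]
tcp_rot: [-0.18, -3.135, 0.001]
wrist_force: [-0.6, 1.5, 0.9]
width: -0.0
grip_force: 0.5
```

```bash
python3 go.py 0 0 .157;python3 look.py
```

```text
turn deg [-0.023  -0.0559 -0.1358] local tcp [-0.0038  0.0372  0.1551]
goal [ 0.505  -0.0511  0.157 ] shift in goal tool axes [-0.0038 -0.0372 -0.0019] F local [-0.7283  1.3823  0.8876] t 9.1667 -0.0001838763381331804 [-0.0762  0.0055  2.0419 -0.0004  1.0952 -1.5323]
side 0.81 [299.5, 205.8, 309.6, 226.1]
top 0.4 [213.8, 131.0, 239.6, 158.3]
shift,cross [ 0.53  -1.526] res [-7.898 -6.626 74.216 47.997]
shift,cross [ 0.005 -0.037] res [0. 0.]
shift,cross [ 0.469 -1.461] res [72.479 50.201]
```

>>> drive_tool --pt "0 0 0 -0.001 -0.006 0 0" --pt "0 0 0 -0.001 -0.006 0 0" --pt "0 0 0 -0.001 -0.006 0 0" --pt "0 0 0 -0.001 -0.006 0 0" --pt "0 0 0 0 -0.005 0 0" --pt "0 0 0 0 -0.003 0 0" --pt "0 0 0 0 0 0 0"

```text
time: 9.95
tool_pos: [0.5061, -0.0456, 0.1555]
tcp_rot: [-0.179, -3.136, 0.001]
wrist_force: [0.6, 0.6, 0.1]
width: -0.0
grip_force: 0.4
```

```bash
python3 go.py 0 0 .155;python3 look.py
```

```text
turn deg [-0.0191 -0.0124 -0.1089] local tcp [0.0005 0.0056 0.1555]
goal [ 0.505  -0.0511  0.155 ] shift in goal tool axes [ 0.0005 -0.0056  0.0005] F local [0.5023 0.6491 0.1168] t 9.95 -0.00023295777461165544 [-0.1387  0.0097  2.0369 -0.0004  1.0952 -1.5952]
side 0.55 [306.7, 212.4, 319.3, 235.9]
shift,cross [0.001 0.152] res [0. 0.]
shift,cross [0.001 0.152] res [0. 0.]
```

>>> drive_tool --pt "0 0 0 0 -0.004 0 0" --pt "0 0 0 0 -0.004 0 0" --pt "0 0 0 0 -0.003 0 0" --pt "0 0 0 0 0 0 0"

```text
time: 10.48
tool_pos: [0.5051, -0.0562, 0.1557]
tcp_rot: [0.178, 3.136, -0.0]
wrist_force: [0.4, 0.5, -1.0]
width: -0.0
grip_force: 0.5
```

```bash
python3 go.py 0 0 .155;python3 look.py
```

```text
turn deg [-0.0118  0.0083 -0.0805] local tcp [ 0.0006 -0.005   0.1557]
goal [ 0.505  -0.0511  0.155 ] shift in goal tool axes [0.0006 0.005  0.0007] F local [ 0.3274  0.5536 -1.0159] t 10.4833 -0.00010616703431013903 [-0.1597  0.0092  2.0369 -0.0002  1.0953 -1.6168]
side 0.81 [310.1, 215.8, 323.3, 237.0]
shift,cross [0.019 0.212] res [0. 0.]
shift,cross [0.019 0.212] res [0. 0.]
```

>>> drive_tool --pt "0 0 0 0 -0.004 0 0" --pt "0 0 0 0 -0.001 0 0" --pt "0 0 0 0 0 0 0"

```text
time: 10.93
tool_pos: [0.5044, -0.0609, 0.1557]
tcp_rot: [-0.178, -3.137, -0.0]
wrist_force: [-0.7, 0.3, -0.5]
width: 0.002
grip_force: 0.6
```

>>> drive_tool --pt "0 0 0 0 0.025 0 0" --pt "0 0 0 0.03 0.01 0 0" --pt "0 0 0 0.03 0 0 0" --pt "0 0 0 0.025 0 0.006 0" --pt "0 0 0 0 -0.033 0.006 0" --pt "0 0 0 0 -0.033 0 0" --pt "0 0 0 0 0 0 0"

```text
time: 11.52
tool_pos: [0.4156, -0.0856, 0.1438]
tcp_rot: [0.181, 3.136, -0.005]
wrist_force: [-0.3, -0.1, -0.7]
width: 0.0
grip_force: 0.0
```

```bash
python3 go.py -.085 -.038 .142;python3 look.py pics/s5.png
```

```text
turn deg [-0.1812  0.0247 -0.1744] local tcp [-0.0849 -0.0443  0.1438]
goal [ 0.4163 -0.0794  0.142 ] shift in goal tool axes [0.0001 0.0063 0.0018] F local [-0.3094 -0.1281 -0.6994] t 11.5167 0.00014757077156731484 [-0.2593 -0.1492  2.2079 -0.0035  1.0821 -1.7132]
side 0.78 [310.6, 215.8, 324.9, 238.6]
top 0.44 [351.1, 216.4, 360.0, 228.6]
shift,cross [0.022 0.231] res [-0.017  0.08  -0.051 -0.073]
shift,cross [0.023 0.23 ] res [0. 0.]
shift,cross [0.021 0.232] res [-0. -0.]
```

View pics/s5.png

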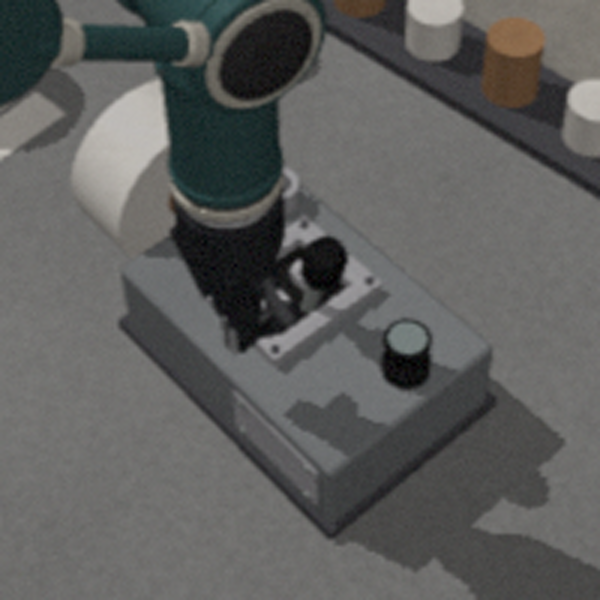

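>>> drive_tool --pt "0 0 0 -0.02 0.005 0.001 0" --pt "0 0 0 -0.02 0 0 0" --pt "0 0 0 -0.01 0 0 0" --pt "0 0 0 -0.008 0 0 0" --pt "0 0 0 -0.008 0 0 0" --pt "0 0 0 -0.008 0 0 0" --pt "0 0 0 -0.008 0 0 0" --pt "0 0 0 0 0 0 0"

```text
time: 12.38
tool_pos: [0.4995, -0.0861, 0.1426]
tcp_rot: [0.178, 3.136, 0.0]
wrist_force: [0.5, 1.3, 0.2]
width: 0.003
grip_force: 0.4
```

>>> drive_tool --pt "0 0 0 -0.006 0 0 0" --pt "0 0 0 -0.006 0 0 0" --pt "0 0 0 -0.004 0 0 0" --pt "0 0 0 0 0 0 0"

```text
time: 12.72
tool_pos: [0.515, -0.0881, 0.1426]
tcp_rot: [0.178, 3.136, 0.0]
wrist_force: [-1.0, -0.0, -0.5]
width: -0.001
grip_force: 0.6
```

```bash
python3 go.py .02 -.038 .142;python3 look.py
```

```text
turn deg [ 0.0013  0.0072 -0.0648] local tcp [ 0.0141 -0.0356  0.1426]
goal [ 0.5206 -0.0911  0.142 ] shift in goal tool axes [-0.0059 -0.0024  0.0006] F local [-1.038  -0.1558 -0.5386] t 12.7167 -0.0005335890499491569 [-0.2171  0.0504  2.0208  0.      1.0703 -1.6746]
side 0.41 [325.1, 223.9, 332.5, 229.6]
top 0.66 [269.8, 191.3, 377.8, 262.7]
shift,cross [0.061 0.052] res [-17.241  -9.143  22.096  -8.092]
shift,cross [0.166 0.315] res [-0.  0.]
shift,cross [-0.13  -0.326] res [-0.  0.]
```

Vision is occluded; continue until the force rises at the stop.

>>> drive_tool --pt "0 0 0 -0.003 0 0 0" --pt "0 0 0 -0.003 0 0 0" --pt "0 0 0 0 0 0 0"

```text
time: 13.17
tool_pos: [0.5207, -0.0887, 0.1427]
tcp_rot: [0.178, 3.137, 0.0]
wrist_force: [-1.2, 0.5, -1.6]
width: -0.001
grip_force: 0.8
```

>>> drive_tool --pt "0 0 0 -0.003 0 0 0" --pt "0 0 0 -0.002 0 0 0" --pt "0 0 0 0 0 0 0"

```text
time: 13.42
tool_pos: [0.5239, -0.089, 0.1421]
tcp_rot: [-0.177, -3.132, -0.001]
wrist_force: [-5.5, 0.9, 1.4]
width: -0.002
grip_force: 2.9
```

>>> drive_tool --pt "0 0 0 -0.002 0 0 0" --pt "0 0 0 -0.001 0 0 0" --pt "0 0 0 0 0 0 0"

```text
time: 13.67
tool_pos: [0.5247, -0.0891, 0.1418]
tcp_rot: [-0.177, -3.128, -0.001]
wrist_force: [-11.6, 0.9, 4.3]
width: -0.0
grip_force: 5.9
```

>>> drive_tool --pt "0 0 0 0.01 0 0 0" --pt "0 0 0 0.025 0 0 0" --pt "0 0 0 0.035 0 0 0" --pt "0 0 0 0.035 0.01 -0.01 0" --pt "0 0 0 0.01 0.03 -0.02 0" --pt "0 0 0 0 0.03 -0.02 0" --pt "0 0 0 0 0.03 -0.02 0" --pt "0 0 0 0 0 0 0"

```text
time: 14.33
tool_pos: [0.4294, 0.0266, 0.2183]
tcp_rot: [0.172, 3.125, 0.005]
wrist_force: [0.7, -1.2, 0.7]
width: 0.0
grip_force: 0.0
```

```bash
python3 go.py -.09 .05 .2;python3 look.py pics/s6.png
```

```text
turn deg [0.2252 0.6713 0.1263] local tcp [-0.0838  0.0688  0.2183]
goal [0.4212 0.0086 0.2   ] shift in goal tool axes [ 0.0062 -0.0188  0.0183] F local [ 0.8323 -1.115   0.7129] t 14.3333 0.0004892331240414087 [ 0.0019 -0.2157  2.1186  0.0027  1.2266 -1.4598]
side 0.57 [323.9, 204.9, 338.7, 232.2]
top 0.65 [353.7, 201.1, 363.0, 210.5]
shift,cross [0.315 0.239] res [ 1.054  0.359 -1.333  0.707]
shift,cross [0.304 0.226] res [-0.  0.]
shift,cross [0.332 0.265] res [-0.  0.]
```

View pics/s6.png

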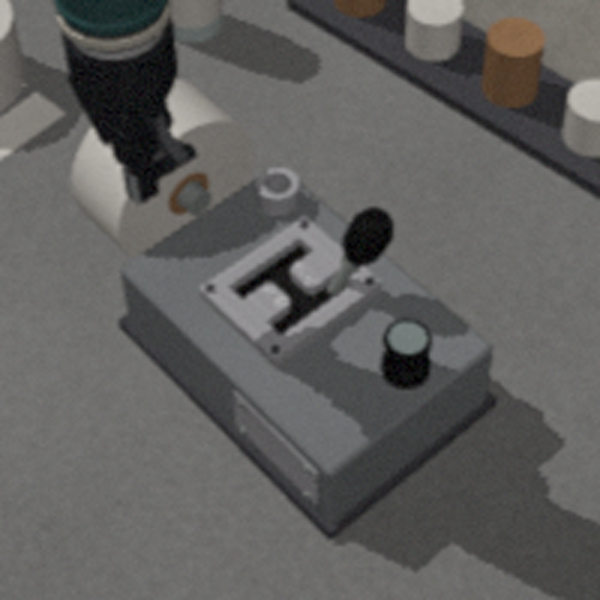

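The lever stands home in the third slot: its knob is at crop pixel (368,236), with shift about 0.31 and cross about 0.24. The loupe and adapter have not moved, and the gripper is clear.

```bash
python3 -c "
from workcell import workorder; print(workorder.finish_job())"
```

```text
the job is handed in; nothing more can be done
None
```

The lever is home in the third slot (measured shift about 0.31 rad, cross about 0.24 rad), the loupe and adapter look undisturbed, the gripper is clear, and the job is handed in; no verdict came back.

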